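# Slide a lug nut off its rail and stand it dome-down in a ring stand

### The job

Slide the chrome lug nut along the red rail and out of its open end, then stand it dome-down and upright in the empty yellow ring stand, ready for anti-seize, like the nut already standing in the other one. Set it down rather than dropping it in, let go of it, and leave the other nut, the black socket and the valve cap where they are.

Things in the scene. Friction and masses are not known exactly. Their poses are not given: they have to be found in the camera images.
- nut: Chrome lug nut to move, 0.25 kg, 81 mm long. Origin at the tip of its dome, z along its axis: dome of 16 mm radius (z 0-16), hex body 31 mm across flats (16-38), flange 48 mm across (38-43), bare shank 22 mm across (43-81, dark end) to grip. Starts upright in the rail, origin 14 mm above the shelf, 30 mm of shank above the rail. Cannot be lifted out until its axis is 25 mm past the open end.
- rail: Red rail, fixed, 180 mm long (its y), 60 mm wide on a 90 mm base, top 65 mm high. Origin under its centre, on the shelf. T-slot along its y over x = 0: 39 mm wide below, 52 inside, 30 between the lips (60-65 mm high); closed at +y, open at -y, bare shelf beyond. The nut's flange is caught in it with 2-3 mm of play and slides freely; it starts 80-150 mm from the open end.
- rail_open (a point): Middle of the open end of the rail's slot, 52 mm above the shelf, at the rail's y = -90 mm; the nut leaves the rail here going along the rail's -y.
- stand_empty: The empty ring stand, fixed to the shelf: yellow ring 44 mm across outside, 25 mm hole, its top 44 mm above the shelf, on three short posts and a dark round base 72 mm across. Origin at shelf height on its vertical axis. Its twin stand_full may be on either side of it.
- stand_empty_ring (a point): Centre of the empty stand's ring, level with the ring's top (44 mm above the shelf). A nut seated in it rests by its dome, with the dome's tip 6 mm below this point, and is kept upright by friction alone.
- stand_full: Twin of stand_empty, holding the other nut. Origin at shelf height on its axis.
- nut_done: A like chrome nut already standing dome-down in stand_full, to be left alone. Origin at the tip of the dome, z up along its axis; its top is 119 mm above the shelf.
- socket: Black steel socket standing on the shelf, 28 mm across, 38 mm high, origin under its centre. A bystander.
- valve_cap: Stainless valve stem cap standing on the shelf, 13 mm across, 24 mm high, origin under its centre. A bystander.
- parts_box: Clear parts box with its flap lid shut, fixed, 114 x 174 x 49 mm high, origin under its centre. A bystander.
Things that resemble listed ones, but are neither listed nor needed, are in the scene too. Leave any pink or turquoise look-alike of the stand_empty alone. Several things look just like the rail: the one meant starts farthest to the robot's left.

How it is judged:
By the outcome, as a careful person would: the job done as asked, in the order asked, and still so for the second after the job is handed in, with the robot touching nothing.
It also fails if it takes over 48 s, if anything falls off the work surface, if the arm or the gripper's body presses on something with over 40 N, if the wrist force passes 120 N, or if a joint passes its speed limit or range.

### The arm

A 7-joint arm with a two-finger parallel gripper is mounted at the origin on the work surface. World frame = base frame: x ahead of the robot, y to its left, z up, the work surface at z = 0. Lengths are in m, angles in rad, forces in N, time in s.
With the tool pointing down it reaches from about 0.35 to 0.9 m from the base axis. Payload 19.9 kg.
Tool frame: the origin (TCP) lies between the finger pads; the fingertips stand 19 mm ahead of it and the grasp point (between the pads) is the TCP; z points along the fingers, y is the line along which they close (so a half turn about z gives the same grasp; the last joint's range is limited). The gripper opens to 94 mm and grips with 3 to 60 N. Pads are 16 mm wide; open, the fingers measure 119 mm over their backs; the gripper's body (75 mm by 177 mm) begins 78 mm behind the grasp point.
Start: joints at [-1.391, 0.417, -0.01, 1.614, 0.005, 1.111, -0.053], TCP at [0.137, 0.61, 0.224] pointing down, gripper open.
Joint ranges: [-2.81, 2.81], [-0.39, 2.02], [-1.27, 1.25], [0.06, 2.57], [-1.19, 4.33], [0.19, 2], [-2.82, 2.82]. Speed limits (rad/s): [1.89, 1.89, 2.39, 2.39, 3.01, 3.01, 3.01].

### API

Orientations are given as a 3x3 rotation matrix whose columns are the frame's x, y, z axes.
In Python, from rig import robot gives the robot as it stands. Calls block until the motion is done:
- robot.move_ptp(position, orientation): joint-space move of the TCP to a pose.
- robot.move_linear(position, velocity=0.15, frame=None, threshold=None): straight line of the TCP; frame=None keeps the orientation; velocity is the mean speed in m/s. With threshold (N) it stops when the force on the tool has changed by that much, and returns True; else False.
- robot.goto_joints(angles): joint-space move.
- robot.gripper_to(opening): finger opening in m; the grip force is fixed at half the most; returns when the fingers have stopped.
- robot.pause(seconds).
- robot.ik(position, orientation): joint angles nearest the present ones, or None.
- robot.get_state(): the state.
- robot.grab_frame(name): name is "side" or "top"; returns the picture (480x640x3 uint8, red, green, blue); there is no depth.
- robot.camera_info(name): a dict with "fx", "fy", "cx", "cy" (pixels), "rvec" (rotation vector, rad) and "tvec" (3), from world to camera coordinates, as OpenCV has them. Camera axes: x right, y down, z forward; pixel columns grow to the right and rows downward; lengths in m; the calibration is good to about 2 mm. A picture is of the moment at which its call begins. camera_info takes no time and is no camera call.
A pose or a line that the arm cannot do raises robot.PlanningError and nothing moves.
- robot.sign_off(): hands the job in; it is judged then, once.
The state is a dict: "time": time; "qpos": joint angles; "joint_vel": joint speeds; "effort": joint torques, N m; "ee_pos": TCP position; "tool_rot": TCP orientation; "force": force on the tool from outside, world axes, zero at the start; "moment": the same for the moment, N m; "opening": finger opening in m; "grasp_force": force on a finger pad.
Only numpy, scipy, OpenCV 4.12 (cv2) and the standard library are available. Lean on these libraries where they do the work, as an engineer would, in place of code of your own. Each camera call takes 0.05 s, during which the arm holds its last target. There are 200 camera calls.

## Working session

There is one attempt and no reset: what is moved stays moved. The work goes in short steps, each a Python script; the robot and the scene stay as the last script left them, time stands still between calls to the robot, and variables do not carry over. Pictures are saved under pics/ and viewed, at most 10 in all, crops included, and the job is handed in when it is done.

```bash
mkdir -p pics; ls; python3 - <<'E'
from rig import robot
import cv2
for n in("side","top"):
    cv2.imwrite(f"pics/{n}0.png",robot.grab_frame(n)[:,:,::-1]); print(n,robot.camera_info(n))
E
```

```text
pics
side {'fx': 521.8141597709937, 'fy': 521.8141597709937, 'cx': 313.2556917806479, 'cy': 240.57983249038946, 'rvec': array([ 0.87086995, -2.61952759,  0.96127696]), 'tvec': array([0.45126701, 0.34704794, 0.7577377 ])}
top {'fx': 593.9219479275262, 'fy': 593.9219479275262, 'cx': 327.04428826916563, 'cy': 246.88399384898904, 'rvec': array([ 2.16885005, -2.19570084,  0.09750077]), 'tvec': array([-0.08056899,  0.60821534,  1.01516456])}
```

View pics/side0.png

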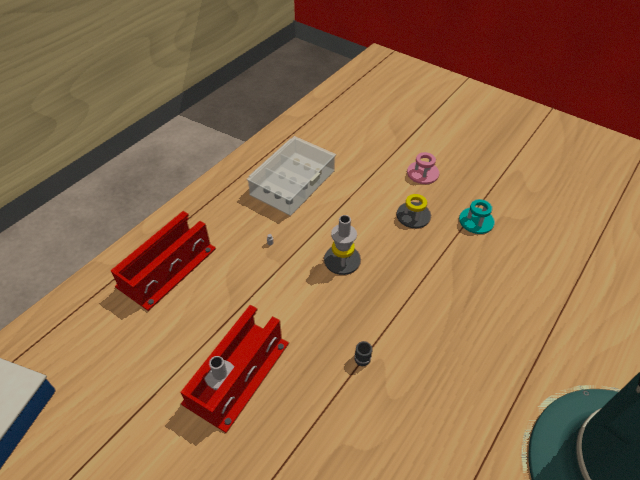

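View pics/top0.png

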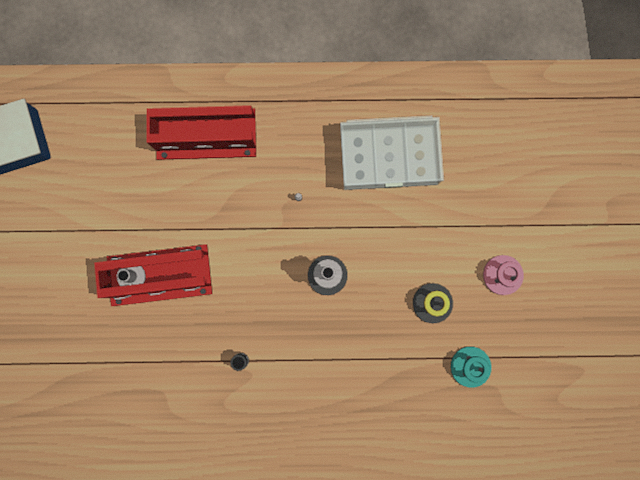

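The rail candidates are A, holding the nut (top ~155,275; side ~235,370), and B, empty (top ~200,132; side ~165,260). In the top view left is +y, so A is farthest left, and it also holds the nut. The ring stands are yellow empty (top 437,303; side 416,203), pink (508,274), turquoise (477,368) and full (328,272). I'll use enlarged crops to confirm and measure.

```bash
python3 - <<'E'
import cv2,numpy as np
t=cv2.imread("pics/top0.png");s=cv2.imread("pics/side0.png")
def c(im,x,y,w,h,k):return cv2.resize(im[y:y+h,x:x+w],None,fx=k,fy=k,interpolation=cv2.INTER_CUBIC)
# top crops: 5x rail, 5x stand ; side
cv2.imwrite("pics/c1.png",np.vstack([c(t,85,235,133,75,6),c(t,405,275,66,50,4)[:, :].copy() if 0 else np.hstack([c(t,407,278,66,45,6),c(t,304,250,66,45,6)])]))
cv2.imwrite("pics/c2.png",np.hstack([c(s,175,305,120,125,4),np.vstack([c(s,390,188,60,44,5),c(s,318,208,60,56,5)])]))
E
```

```text
Traceback (most recent call last):
ValueError: all the input array dimensions except for the concatenation axis must match exactly, but along dimension 1, the array at index 0 has size 798 and the array at index 1 has size 792
```

```bash
python3 - <<'E'
import cv2,numpy as np
t=cv2.imread("pics/top0.png");s=cv2.imread("pics/side0.png")
def c(im,x,y,w,h,k):return cv2.resize(im[y:y+h,x:x+w],None,fx=k,fy=k,interpolation=cv2.INTER_CUBIC)
cv2.imwrite("pics/c1.png",np.vstack([c(t,85,240,132,70,5),np.hstack([c(t,407,278,66,45,5),c(t,304,250,66,45,5)])]))
cv2.imwrite("pics/c2.png",np.hstack([c(s,175,305,120,125,4),np.vstack([c(s,390,188,60,50,5),c(s,318,210,60,50,5)])]))
E
```

```text
(no output)
```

View pics/c1.png

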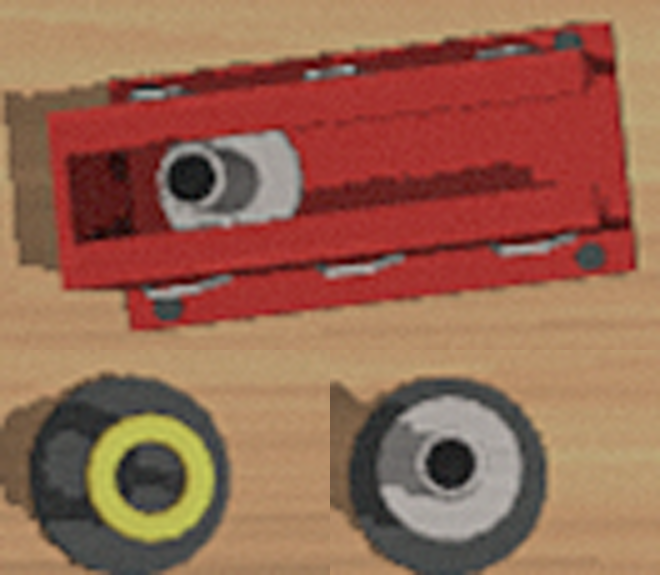

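View pics/c2.png

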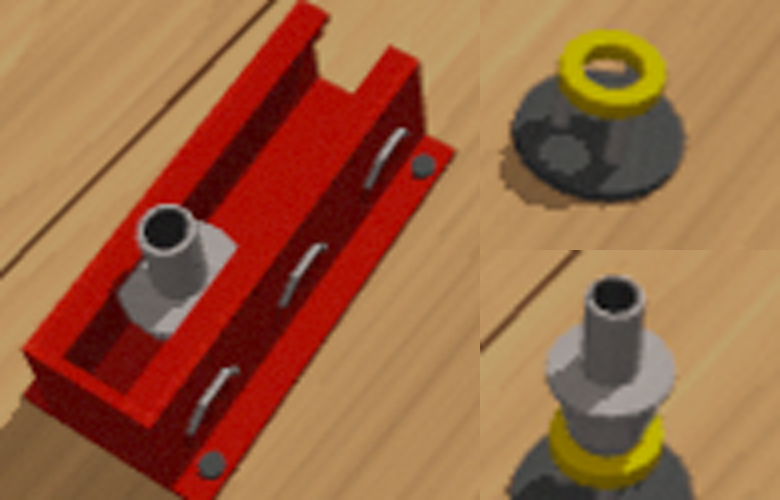

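```bash
cat > h.py <<'E'
from rig import robot
import numpy as np,cv2
def cam(n):
    c=robot.camera_info(n);K=np.array([[c["fx"],0,c["cx"]],[0,c["fy"],c["cy"]],[0,0,1]]);R=cv2.Rodrigues(c["rvec"])[0];return K,R,c["tvec"]
def tri(t,s):
    P=[K@np.c_[R,T] for K,R,T in(cam("top"),cam("side"))]
    X=cv2.triangulatePoints(*P,np.array(t,float).reshape(2,1),np.array(s,float).reshape(2,1));return X[:3,0]/X[3,0]
def atz(n,p,z):
    K,R,T=cam(n);d=R.T@np.linalg.solve(K,[*p,1]);o=-R.T@T;return o+d*(z-o[2])/d[2]
def proj(n,X):
    K,R,T=cam(n);q=K@(R@np.asarray(X)+T);return q[:2]/q[2]
E
python3 - <<'E'
from h import *
np.set_printoptions(precision=4,suppress=True)
for nm,t,s,z in [("nut",(123,275.4),(216.75,362.5),.095),("ring",(437,303.4),(416.5,201.7),.044),("done",(328,273),(344.6,219),.119),
 ("rCL",(94.6,263),(181.2,392),.065),("rCR",(98,297.6),(213.8,411.2),.065),("rOL",(201.4,250.4),(250.5,304.8),.065),("rOR",(206,285.6),(280,320.5),.065)]:
    print(nm,tri(t,s),atz("top",t,z),atz("side",s,z))
for n,t in [("socket",(239,361)),("cap",(297,196)),("box",(391,153))]: print(n,atz("top",t,.03))
E
```

```text
nut [0.5591 0.2453 0.0931] [0.5589 0.2445 0.095 ] [0.5584 0.2459 0.095 ]
ring [ 0.5063 -0.275   0.0422] [ 0.5065 -0.2746  0.044 ] [ 0.5056 -0.2734  0.044 ]
done [ 0.5584 -0.088   0.1187] [ 0.5578 -0.0884  0.119 ] [ 0.5591 -0.0873  0.119 ]
rCL [0.5819 0.3034 0.0633] [0.5815 0.3025 0.065 ] [0.5815 0.3039 0.065 ]
rCR [0.5233 0.2961 0.0634] [0.5236 0.2957 0.065 ] [0.5222 0.2962 0.065 ]
rOL [0.6013 0.1245 0.0625] [0.6005 0.1237 0.065 ] [0.6008 0.126  0.065 ]
rOR [0.5424 0.1173 0.0603] [0.5413 0.1157 0.065 ] [0.5418 0.1201 0.065 ]
socket [0.4122 0.0655 0.03  ]
cap [ 0.6971 -0.0364  0.03  ]
box [ 0.772  -0.2032  0.03  ]
```

```bash
cat >> h.py <<'E'
r=np.array([.106,-.994,0]);r/=np.linalg.norm(r)
def rot(y): z=np.array([0,0,-1.]);return np.c_[np.cross(y,z),y,z]
def st(m):
    s=robot.get_state();print(m,round(s["time"],2),np.round(s["ee_pos"],4),"F",np.round(s["force"],1),"op",round(s["opening"],4),"gf",np.round(s["grasp_force"],1))
E
python3 - <<'E'
from h import *
nut=np.array([.5585,.2452,0]);up=np.array([0,0,1])
q0=robot.get_state()["qpos"];print(np.round(robot.get_state()["tool_rot"],2))
best=min((y for y in(r,-r)),key=lambda y:abs((robot.ik(nut+up*.19,rot(y)) if robot.ik(nut+up*.19,rot(y)) is not None else np.full(7,9.))-q0).sum())
R=rot(best);np.save("R.npy",R)
for p in (nut+up*.19,nut+up*.087,nut+.18*r+up*.25,np.array([.506,-.2743,.2])): 
    q=robot.ik(p,R);print(None if q is None else np.round(q,2))
robot.move_ptp(nut+up*.16,R);st("above")
print(robot.move_linear(nut+up*.088,velocity=.08,threshold=6));st("down")
cv2.imwrite("pics/s1.png",cv2.resize(robot.grab_frame("side")[300:430,150:320,::-1],None,fx=4,fy=4))
E
```

```text
[[-0.98  0.22 -0.  ]
 [ 0.22  0.98 -0.  ]
 [-0.   -0.   -1.  ]]
[-0.64  0.43  0.23  1.69 -0.11  1.03  1.3 ]
[-0.61  0.55  0.19  1.77 -0.13  0.83  1.32]
[-0.57  0.34  0.51  1.71 -0.18  1.13  1.67]
[-0.34  0.58  1.09  1.79 -0.57  1.13  2.61]
above 2.12 [0.5581 0.2463 0.16  ] F [-0.3 -0.2  0.2] op 0.0938 gf 0.0
False
down 3.17 [0.5588 0.2453 0.0885] F [-0.1 -0.6  1.1] op 0.0939 gf 0.0
```

View pics/s1.png

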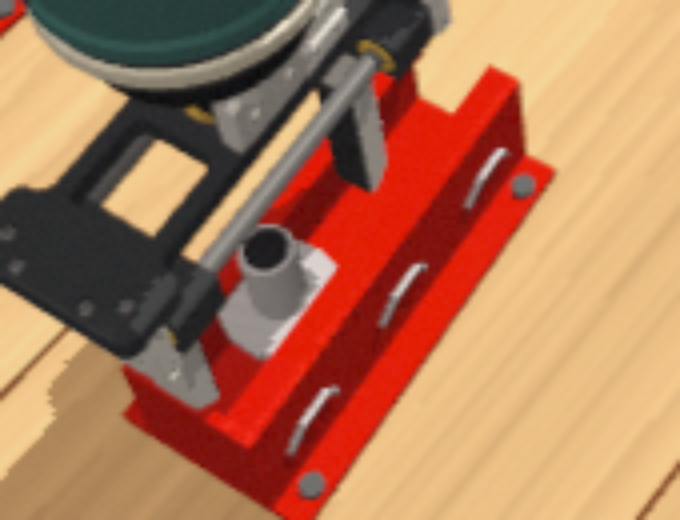

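The fingers straddle the shank (crop 268,250; full image ~217,362) clear of the rail top. Next I'll grip, slide and lift.

```bash
python3 - <<'E'
from h import *
robot.gripper_to(.018);st("grip")
p=np.array(robot.get_state()["ee_pos"]);p[2]+=.001
robot.move_linear(p,velocity=.02);st("up1")
hit=robot.move_linear(p+.185*r,velocity=.08,threshold=25);st(f"slid {hit}")
if not hit:
    q=p+.185*r;q[2]=.25
    print(robot.move_linear(q,velocity=.12,threshold=25));st("lift")
for n in("side","top"): cv2.imwrite(f"pics/{n}2.png",robot.grab_frame(n)[:,:,::-1])
a=cv2.imread("pics/side2.png");b=cv2.imread("pics/top2.png")
q=robot.get_state()["ee_pos"];u,v=proj("side",q).astype(int);print(u,v)
u=max(u,80);v=max(v,75)
cv2.imwrite("pics/s2.png",cv2.resize(a[v-75:v+75,u-80:u+80],None,fx=4,fy=4))
E
```

```text
grip 4.33 [0.5585 0.2453 0.088 ] F [-0.1  0.6  0.4] op 0.0215 gf 30.0
up1 4.58 [0.5584 0.2451 0.0889] F [ 0.2  0.3 -2.2] op 0.0215 gf 29.9
slid False 7.04 [0.5781 0.0616 0.089 ] F [-0.   0.2 -3.1] op 0.0217 gf 29.9
False
lift 8.53 [0.5778 0.0613 0.2493] F [-0.2  0.1 -2.7] op 0.0213 gf 29.9
280 212
```

View pics/s2.png

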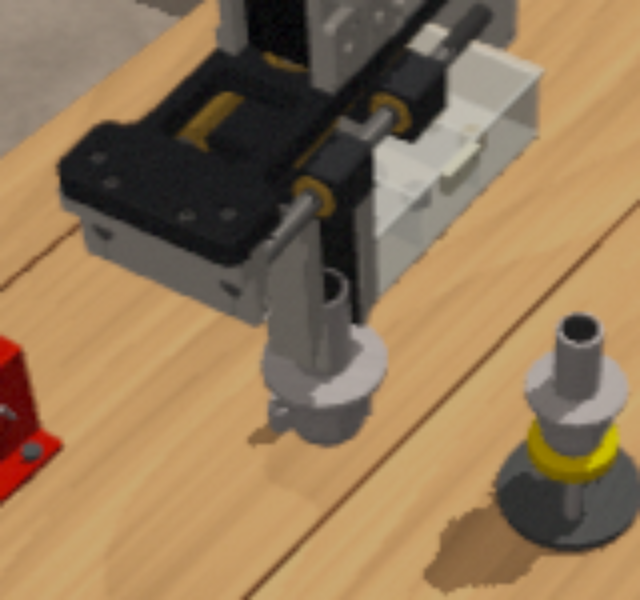

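Nut out of the rail and hanging upright (dome ~328,435 in the crop). Next: over the stand on a straight line, above nut_done, then look again while hovering low.

```bash
python3 - <<'E'
from h import *
R0=np.load("R.npy");tgt=np.array([.5063,-.2745,.25])
for a in(60,40,20,-40,0):
    c,s=np.cos(np.radians(a)),np.sin(np.radians(a));R=np.array([[c,-s,0],[s,c,0],[0,0,1]])@R0
    q=robot.ik(tgt,R);print(a,None if q is None else np.round(q,2))
    if q is not None and abs(q[6])<2.3 and abs(q[2])<1.15: break
robot.move_linear(tgt,velocity=.2,frame=R);st("over")
tgt[2]=.127;print(robot.move_linear(tgt,velocity=.1,threshold=10));st("hover")
ims=[]
for n in("side","top"):
    im=robot.grab_frame(n)[:,:,::-1];cv2.imwrite(f"pics/{n}3.png",im)
    u,v=proj(n,[.5063,-.2745,.06]).astype(int);print(n,u,v)
    ims.append(cv2.resize(im[v-50:v+50,u-35:u+35],None,fx=5.6,fy=5.6,interpolation=cv2.INTER_CUBIC))
cv2.imwrite("pics/s3.png",np.hstack(ims))
E
```

```text
60 [ 1.24  0.51 -1.08  1.69  0.48  1.24  2.77]
40 [ 0.74  0.33 -0.37  1.7   0.13  1.14  2.71]
20 [ 0.13  0.32  0.39  1.72 -0.13  1.13  2.59]
-40 [ 0.01  0.34  0.55  1.73 -0.19  1.13  1.59]
over 10.5 [ 0.5067 -0.2736  0.25  ] F [ 0.1 -0.1 -2.4] op 0.0216 gf 29.9
False
hover 11.88 [ 0.5066 -0.2747  0.1275] F [-1.2 -0.1 -2.5] op 0.0215 gf 29.9
side 417 195
top 438 303
```

View pics/s3.png

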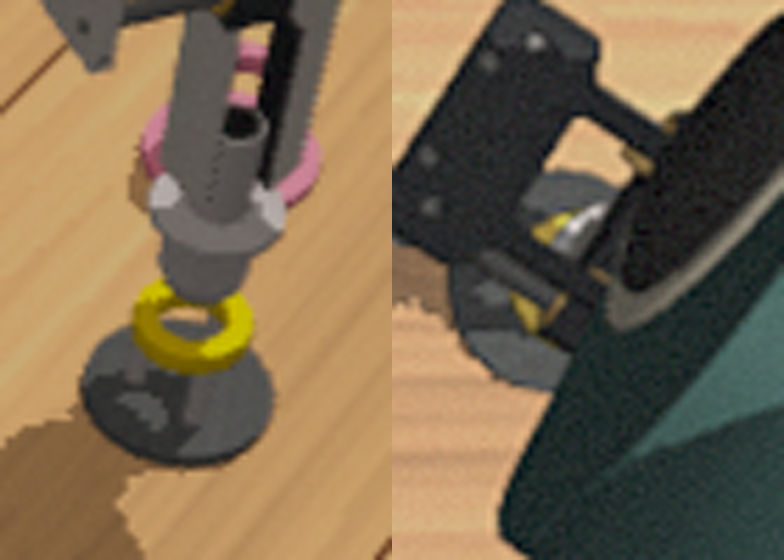

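```bash
python3 - <<'E'
from h import *
p=np.array(robot.get_state()["ee_pos"])
for n,o in(("side",(382,145)),("top",(403,253))):
  for l,z in(("top",.007),("flange top",-.031),("flange bot",-.036),("tip",-.074)):
    print(n,l,np.round((proj(n,p+[0,0,z])-o)*5.6,1))
  print("ring",(proj(n,[.5063,-.2745,.044])-o)*5.6)
  J=[(proj(n,p+d)-proj(n,p))*5.6 for d in([.005,0,0],[0,.005,0])];print("5mm x,y ->",np.round(J,1))
E
```

```text
side top [232.4 126.9]
side flange top [215.  208.7]
side flange bot [212.8 219.1]
side tip [196.4 295.9]
ring [193.00070419 314.86424175]
5mm x,y -> [[-12.9  -5.9]
 [ -7.2   7.9]]
top top [252.3 285.8]
top flange top [224.9 284.1]
top flange bot [221.4 283.9]
top tip [196.3 282.3]
ring [190.04371291 282.76464545]
5mm x,y -> [[ -0.5 -17.9]
 [-17.8   0.2]]
```

The nut hangs over the ring: the side crop shows the dome at ~(204,250-300), the ring at (193,325), and the axis matches the predicted vertical within reading error. Now I'll set it down with force sensing.

```bash
python3 - <<'E'
from h import *
t=np.array([.5063,-.2745,.116]);robot.move_linear(t,velocity=.03);robot.pause(.3);st("pre")
t[2]=.107;print(robot.move_linear(t,velocity=.008,threshold=2.5));st("contact");robot.pause(.3);st("settled");print(np.round(robot.get_state()["moment"],2))
im=robot.grab_frame("side")[:,:,::-1];cv2.imwrite("pics/side4.png",im)
cv2.imwrite("pics/s4.png",cv2.resize(im[150:230,380:455],None,fx=7,fy=7,interpolation=cv2.INTER_CUBIC))
p=np.array(robot.get_state()["ee_pos"])
for z in(.007,-.031,-.058,-.074):print(np.round((proj("side",p+[0,0,z])-(380,150))*7))
E
```

```text
pre 12.8 [ 0.5064 -0.2745  0.1161] F [-0.2  0.9 -2.4] op 0.0215 gf 29.9
True
contact 13.39 [ 0.5062 -0.2743  0.1122] F [0.9 0.8 1.1] op 0.0212 gf 30.0
settled 13.69 [ 0.5061 -0.2742  0.1121] F [1.9 1.  2.6] op 0.0217 gf 30.0
[ 0.21 -0.26  0.01]
[296. 167.]
[275. 267.]
[261. 335.]
[252. 374.]
```

View pics/s4.png

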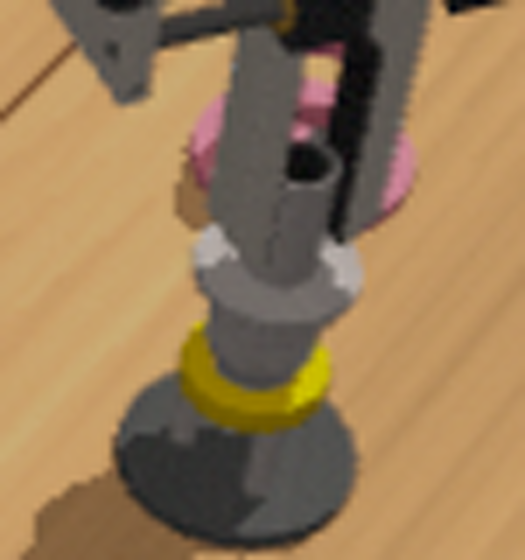

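Contact came at the predicted height (TCP z 0.112) with the dome in the ring (crop ~265,375) and the shank upright. I'll relieve the load, centre slightly, release and retreat.

```bash
python3 - <<'E'
from h import *
p=np.array(robot.get_state()["ee_pos"])
robot.move_linear(p+[.0005,.0002,.0002],velocity=.01);robot.pause(.3);st("relieved")
robot.gripper_to(.032);st("open");robot.gripper_to(.07);st("open2")
p=np.array(robot.get_state()["ee_pos"]);p[2]=.25;robot.move_linear(p,velocity=.12);st("up")
robot.move_linear([.40,-.05,.28],velocity=.25);st("away")
ims=[]
for n in("side","top"):
    im=robot.grab_frame(n)[:,:,::-1];cv2.imwrite(f"pics/{n}5.png",im);ims.append(im[120:360] if n=="side" else im[150:400])
cv2.imwrite("pics/s5.png",np.vstack(ims))
E
```

```text
relieved 14.29 [ 0.5064 -0.2739  0.1121] F [-0.2  0.3 -1.1] op 0.0215 gf 29.9
open 14.7 [ 0.5066 -0.274   0.1123] F [-0.4 -0.3  0. ] op 0.0322 gf 0.0
open2 15.45 [ 0.5065 -0.274   0.1123] F [-0.2 -0.7 -0.2] op 0.0698 gf 0.0
up 16.75 [ 0.5063 -0.2739  0.2493] F [ 0.2  0.4 -0.6] op 0.0701 gf 0.0
away 17.9 [ 0.4001 -0.0507  0.2799] F [ 0.8 -0.  -0.8] op 0.07 gf 0.0
```

View pics/s5.png

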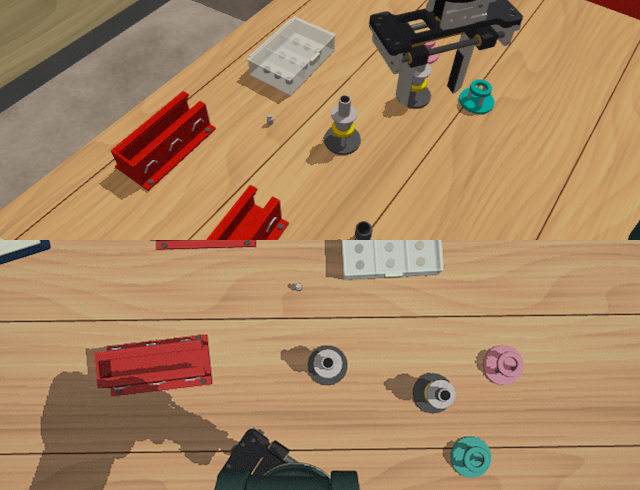

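```bash
python3 - <<'E'
from h import *
robot.move_linear([.38,.12,.3],velocity=.25)
ims=[]
for n,tp in(("side",(0,0)),("top",(0,0))):
    im=robot.grab_frame(n)[:,:,::-1];cv2.imwrite(f"pics/{n}6.png",im)
    u,v=proj(n,[.5063,-.2745,.07]).astype(int)
    ims.append(cv2.resize(im[v-35:v+35,u-30:u+30],None,fx=6.6,fy=6.6,interpolation=cv2.INTER_CUBIC))
    for z in(.119,.081,.044):print(n,np.round((proj(n,[.5063,-.2745,z])-(u-30,v-35))*6.6))
cv2.imwrite("pics/s6.png",np.hstack(ims))
E
```

```text
side [226. 111.]
side [206. 205.]
side [188. 292.]
top [244. 238.]
top [213. 236.]
top [184. 234.]
```

View pics/s6.png

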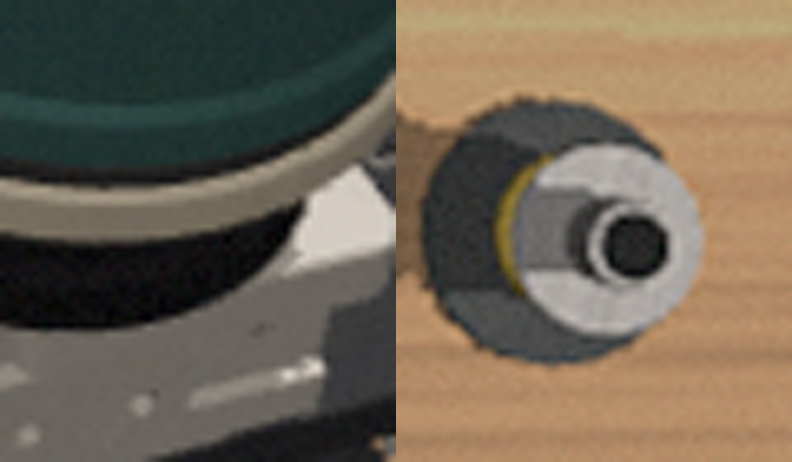

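Top view: flange centre (213,239) against a predicted (213,236), and shank end (240,245) against (244,238). So the nut is seated and upright within about 2°.

```bash
python3 -c "
from rig import robot
print(robot.get_state()['time'],robot.sign_off())"
```

```text
the job is handed in; nothing more can be done
18.9417 None
```

The job is handed in at 18.9 s: the chrome lug nut was slid out of the open end of the red rail and now stands dome-down in the empty yellow stand, released and upright to within about 2°; the arm never went near the other nut, the socket or the valve cap.

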